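# Fit the top roller and its axle in the cane press

### The job

Put the loose steel roller into the open cane press so that it lies on the two lower rollers between the cheeks and let go of it, then push the slender square-headed axle through one cheek, the roller and the other cheek until its head is against the cheek. Either cheek may be entered first. Leave the thick pin and everything else on the slab where it is, and leave the axle fitted with the gripper clear of it.

Things in the scene. Friction and masses are not known exactly. Their poses are not given: they have to be found in the camera images.
- press: Small hand cane press, fixed, to the left or right on the slab, turned up to 0.25 rad. Dark base 130 (x) x 180 (y) x 15 mm; on it two upright grey cheeks, each 90 mm wide (x), 12 mm thick (y), tops 130 mm above the slab; inner faces 96 mm apart, outer faces 120 mm. Each cheek has a round 18 mm hole, both on one line along the press's y. Origin: centre of the underside, z up.
- press_axis (a point): Point midway between the cheeks on the line of their holes, 110 mm above the slab, 20 mm under the cheeks' tops; axes as the press (y along the holes). The outer faces of the cheeks are free round the holes. A 54 mm roller lying on both lower rollers centres itself with its bore in line with the holes.
- press_lower (a point): Point midway between the press's two fixed lower steel rollers: 28 mm diameter, lying along y between the cheeks, axes at x = +16 and -16 mm and 72 mm above the slab. Nothing stands beside them between the cheeks down to 45 mm above the slab.
- roller: The loose top roller: steel tube with fine dark lengthwise lines, 54 mm outer diameter, 88 mm long, bore of 19 mm right through, about 0.45 kg. At the start it lies level on the chock, its axis 45 mm above the slab. Origin: its centre; y axis along the bore.
- chock: Fixed low wooden chock under the roller, on the other side of the slab from the press: a board 85 (x) x 110 (y) x 10 mm with two battens along y, outer sides 48 mm apart, tops 22 mm above the slab. Origin: centre of the underside.
- axle: Steel axle: shaft 14 mm diameter, 150 mm long, square head 28 x 28 x 45 mm; last 12 mm of the tip taper to 6 mm. About 0.28 kg. x axis from head to tip; origin on the centre line 60 mm from the head's shoulder: head from x = -105 to -60 mm, tip at +90, balance at -27. With the head against either cheek the origin lies midway between the cheeks. Starts level, 45 mm above the slab, in its rest.
- axle_rest: Fixed wooden rest of the axle: two notched uprights, open at the top, 48 mm wide (y), 48 mm high, 12 mm thick, at x = -44 and +50 mm, on a board 60 mm wide and 8 mm thick from x = -64 to +72 mm. The axle's head overhangs towards the robot, its tip points away within 0.3 rad. Origin: on the slab under the axle's origin, x along the axle.
- thick_pin: Not needed, leave alone: a stouter, shorter pin, shaft 24 mm diameter and 110 mm long, square head 34 x 34 x 35 mm, lying 45 mm above the slab in a like wooden rest beside the axle's; either may be the left one. x axis from head to tip; origin on its centre line 50 mm from the head's shoulder.
- mould_back: Loose aluminium bowl mould, 110 mm across, 45 mm high, beyond the rests. Origin: centre of underside. Leave alone.
- mould_left: Loose aluminium bowl mould, 100 mm across, 42 mm high, near the robot on its left. Origin: centre of underside. Leave alone.
- sugar_cake: Brown dome-shaped sugar cake, 68 mm across, 36 mm high, just beyond the rests. Origin: centre of underside. Leave alone.
- mould_pair: Closed pair of aluminium moulds, 108 mm across, 94 mm high, at the far left. Origin: centre of underside. Leave alone.
- jar: Amber glass jar, 72 mm across, 130 mm high, behind the left side. Origin: centre of underside. Leave alone.
- mallet: Wooden mallet 220 mm long, lying near the robot on its right. Leave alone.
- cane_piece: Piece of sugar cane, 180 mm long, 34 mm thick, lying behind the right side. Origin: middle of its underside. Leave alone.
There are look-alikes about, which are no part of the job. Leave any green or pink look-alike of the roller alone.

How it is judged:
By the outcome, as a careful person would: the job done as asked, in the order asked, and still so for the second after the job is handed in, with the robot touching nothing.
It also fails if it takes over 67 s, if anything falls off the work surface, if the arm or the gripper's body presses on something with over 40 N, if the wrist force passes 120 N, or if a joint passes its speed limit or range.

### The arm

A 7-joint arm with a two-finger parallel gripper is mounted at the origin on the work surface. World frame = base frame: x ahead of the robot, y to its left, z up, the work surface at z = 0. Lengths are in m, angles in degrees, forces in N, time in s.
With the tool pointing down it reaches from about 0.425 to 0.875 m from the base axis. Payload 4.7 kg.
Tool frame: the origin (TCP) lies on the centre line of the jaws, within the pads' length; the fingertips stand 11 mm ahead of it and the grasp point (between the pads) lies 8 mm behind it (finger_overhang is the x of the fingertips in the tool frame, in m); x points along the fingers, z is the direction in which the jaws open and shut, and the axes are right-handed (so a half turn about x gives the same grasp; the last joint's range is limited). The gripper opens to 87 mm and grips with 3 to 60 N. Pads are 19 mm wide; open, the fingers measure 117 mm over their backs; the gripper's body (75 mm by 190 mm) begins 51 mm behind the grasp point.
Start: joints at [76.839, 18.392, -4.016, 83.108, 1.295, 78.541, -3.26], TCP at [0.157, -0.631, 0.234] pointing down, gripper open.
Joint ranges: [-163.93, 163.93], [-17.29, 119.83], [-79.2, 71.16], [3.27, 140.29], [-89.18, 269.18], [5.43, 117.66], [-154.24, 154.24]. Speed limits (degrees/s): [147.25, 147.25, 180, 180, 180, 180, 180].

### API

Orientations are given as [roll, pitch, yaw] about the fixed x, y, z axes, in that order (R = Rz(yaw) Ry(pitch) Rx(roll)).
In Python, from cell import get_obs, read_camera, sign_off, cut_out, finger_overhang gives the robot as it stands.
- The arm moves only by the tool servo_tool, never from a script. Its argument "rows" is one flat list of numbers, 5 for each row, row after row: the shift along the world's x, y, z in mm, then the turn about the world's z in degrees, then the closure, from 0 (fully open) to 1 (shut). A call has 1 to 10 rows; each row is the pose to reach, as a shift and turn from the pose commanded when the call began; what a row does not reach only later rows make up. A row lasts 1/12 s, in which the tool goes at most 41.7 mm and 7.16 degrees, less where a joint would pass 70% of its speed; a pose out of reach is approached as far as the arm can. A call with a gripper value outside its range is refused whole. The fingers move at their own pace and stop on an object; "force" is the grip in N (left out, the last holds). Time passes only in rows, so rows that repeat a pose let the fingers close. It gives the time, the measured TCP pose, the force and the opening at its end, in the units of the state.
- get_obs(): the state, without advancing time (a new reading comes with each control period).
- read_camera(name): name is "side" or "top" or "wrist"; returns a dict with "frame" (400x640x3 uint8, blue, green, red), "range_z" (400x640 float32, m along the optical axis (not along the pixel's ray), 0 where there is no reading), "intrinsics" (3x3 intrinsics, pixels), "cam_to_world" (4x4, takes a point from camera to world coordinates); the wrist camera has in their place "tool_from_camera" (4x4, takes a point from camera to tool coordinates, whose origin is the TCP and whose axes are the tool frame's). Camera axes: x right, y down, z forward; pixel columns grow to the right and rows downward; lengths in m; the calibration is good to about 2 mm. A picture is of the moment at which its call begins: read the wrist's pose just before it.
- sign_off(): hands the job in, once; it reports no verdict.
Trained networks look in a picture, given as the dict that the camera call returned (one of the last four; its "shot" number tells which), for a name from the list of things; names that differ only in an ending like _2 or _b are one class to them, and where a whole thing is asked for, a point or a joint stands for the part that bears it (a point fixed in the world has none). Each returns a list of dicts, best first, with "score" (0 to 1); they miss things now and then, are a little off and sometimes report something else, mostly with a low value. They report only what shows in the picture. A call takes as long as a camera call. They do not tell look-alikes from the thing itself.
- cut_out(name, picture): "pixels" (400x640 bool, what is visible of it) and "extent" ([centre column, centre row, width, height] in pixels, round what is visible of it).
The state is a dict: "time_s": time; "qpos": joint angles; "joint_velocities": joint speeds; "effort": joint torques, N m; "tool_pos": TCP position; "tool_rot": TCP orientation; "force": force on the tool from outside, world axes, zero at the start; "wrist_torque": the same for the moment, N m; "grip_width": finger opening in m.
Only numpy, scipy, OpenCV 4.12 (cv2) and the standard library are available. Lean on these libraries where they do the work, as an engineer would, in place of code of your own. Each camera call takes 0.05 s, during which the arm holds its last target.

## Working session

There is one attempt and no reset: what is moved stays moved. The work goes in short steps, Python scripts to look and compute and a tool call to move; the robot and the scene stay as the last step left them, time stands still between calls to the robot, and variables do not carry over. Pictures are saved under pics/ and viewed, and the job is handed in when it is done.

Besides the shell and the picture viewer there is one more tool, called after "Request:" as name(argument=value, ...) on one line, values as JSON. servo_tool: Moves the arm, as the interface text tells. Its arguments: {"type":"object","properties":{"rows":{"type":"array"},"force":{"type":"number"}},"required":["rows"]}

```bash
ls; mkdir -p pics
python3 - <<'E'
from cell import *
import cv2,pickle
o=get_obs(); print(o)
for n in ("top","side"):
    p=read_camera(n); cv2.imwrite(f"pics/{n}0.png",p["frame"]); pickle.dump(p,open(f"{n}0.pkl","wb")); print(n,p["intrinsics"],p["cam_to_world"],p.get("shot"))
    for t in ("press","roller","chock","axle","axle_rest","thick_pin"):
        for d in cut_out(t,p): print(n,t,round(d["score"],2),d["extent"])
E
```

```text
pics
{'time_s': 0.0, 'qpos': array([76.8392169 , 18.43895132, -4.01509932, 83.1755319 ,  1.2987184 ,
       78.5401476 , -3.26022742]), 'joint_velocities': array([ 0.0329874 , -0.11538199, -0.02197512, -0.05280193, -0.0276249 ,
       -0.00413282, -0.01709326]), 'effort': array([ 1.25288334e-03, -4.91288495e+01, -4.03160099e-01, -3.12533319e+01,
       -6.40672515e-02,  4.36609774e-02,  1.81496566e-04]), 'tool_pos': array([ 0.15670037, -0.63027939,  0.23245716]), 'tool_rot': array([-175.00869753,   89.89040236,  108.96195388]), 'force': array([0.19973739, 0.47886379, 0.2064934 ]), 'wrist_torque': array([0.01898789, 0.02066938, 0.02261252]), 'grip_width': 0.08700085798463743}
top [[488.36853606   0.         313.96991061]
 [  0.         488.36853606 203.85769627]
 [  0.           0.           1.        ]] [[-0.02556336 -0.98647302  0.16191819  0.3293626 ]
 [-0.99946306  0.02854142  0.01609277  0.10177902]
 [-0.02049646 -0.16141987 -0.98667296  1.29543684]
 [ 0.          0.          0.          1.        ]] 1
top press 0.9 [463.5, 207.3, 79.7, 58.3]
top roller 0.97 [383.6, 265.3, 37.8, 
[... 477 characters left out ...]
     ]] [[ 0.95962651 -0.1970501   0.20071925  0.27715777]
 [-0.28109652 -0.6974238   0.65923045 -0.68503329]
 [ 0.01008496 -0.6890365  -0.72465647  0.96359677]
 [ 0.          0.          0.          1.        ]] 2
side press 0.93 [378.2, 350.1, 96.9, 99.6]
side roller 0.89 [279.5, 287.5, 44.7, 42.7]
side roller 0.88 [256.5, 239.5, 45.7, 37.4]
side roller 0.7 [324.2, 173.7, 22.2, 36.3]
side roller 0.59 [331.8, 223.7, 58.2, 20.2]
side chock 0.83 [322.9, 189.8, 32.9, 33.2]
side chock 0.67 [378.2, 349.8, 98.5, 96.5]
side axle 0.76 [356.8, 280.0, 75.4, 43.0]
side axle_rest 0.74 [394.8, 246.2, 29.6, 25.4]
side axle_rest 0.6 [361.6, 283.4, 51.9, 44.3]
side thick_pin 0.79 [331.1, 224.5, 59.9, 15.8]
```

View pics/top0.png

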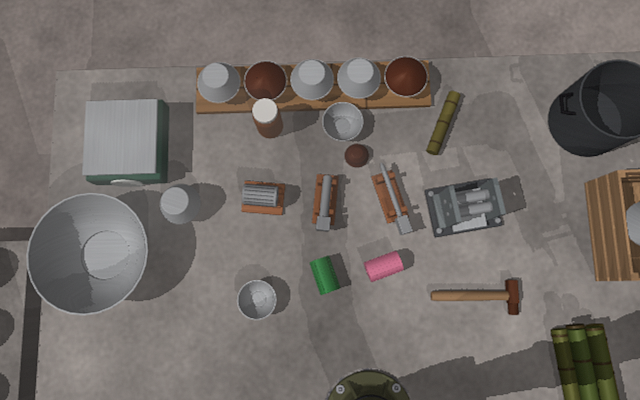

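View pics/side0.png

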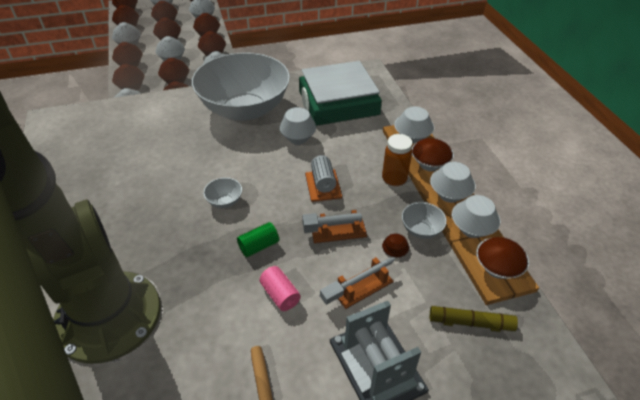

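The green cylinder (top 324,275) and the pink one (384,265) are look-alikes. The steel roller on the chock is at top (260,197). The slender axle is in the right rest (395,198) and the thick pin in the left rest (323,203). The press is at (463,207). Next I measure these from depth.

```bash
cat > h.py <<'E'
import numpy as np,cv2,pickle
from scipy.spatial.transform import Rotation as R
def cloud(p,T=None):
    T=p["cam_to_world"] if T is None else T
    K=p["intrinsics"]; z=p["range_z"]; v,u=np.mgrid[0:400,0:640]
    P=np.stack([(u-K[0,2])/K[0,0]*z,(v-K[1,2])/K[1,1]*z,z],-1)@T[:3,:3].T+T[:3,3]
    P[z<=0]=np.nan
    return P
def load(n): return pickle.load(open(n+".pkl","rb"))
def tool_T(o):
    T=np.eye(4); T[:3,:3]=R.from_euler("xyz",o["tool_rot"],degrees=True).as_matrix(); T[:3,3]=o["tool_pos"]; return T
def box(P,x0,x1,y0,y1,z0,z1):
    Q=P.reshape(-1,3); m=(Q[:,0]>x0)&(Q[:,0]<x1)&(Q[:,1]>y0)&(Q[:,1]<y1)&(Q[:,2]>z0)&(Q[:,2]<z1); return Q[m]
def rect(Q):
    c,s,a=cv2.minAreaRect((Q[:,:2]*1000).astype(np.float32)); return np.round(c,1),np.round(s,1),round(a,2)
E
python3 - <<'E'
from h import *
from cell import *
print(tool_T(get_obs()).round(3))
for n in("top","side"):
    p=load(n+"0"); P=cloud(p)
    for nm,(u,v) in dict(slab=(360,230),slab2=(220,160)).items():
        if n=="top": print(nm,P[v,u].round(4))
    if n=="top":
        for nm,(u,v) in dict(roller=(260,197),green=(324,275),pink=(384,265),axle=(395,198),head=(404,226),pin=(323,203),press=(463,207)).items(): print(nm,P[v,u].round(4))
f=load("top0")["frame"]
cv2.imwrite("pics/crops.png",np.hstack([cv2.resize(f[160:240,225:305],(390,390),interpolation=2),cv2.resize(f[160:250,365:455],(390,390),interpolation=2)]))
cv2.imwrite("pics/press.png",np.hstack([cv2.resize(f[160:250,420:530],(440,360),interpolation=2),cv2.resize(load("side0")["frame"][295:400,325:435],(352,336),interpolation=2)[:336,:352].copy().__class__((0,)) if 0 else cv2.resize(load("side0")["frame"][295:400,325:435],(352,360),interpolation=2)]))
E
```

```text
[[-0.     0.97   0.241  0.157]
 [-0.     0.241 -0.97  -0.631]
 [-1.    -0.     0.     0.234]
 [ 0.     0.     0.     1.   ]]
slab [0.4678 0.0024 0.0018]
slab2 [ 0.6714  0.3774 -0.0012]
roller [0.5534 0.26   0.0636]
green [0.3512 0.1014 0.049 ]
pink [ 0.3722 -0.0505  0.0518]
axle [ 0.5432 -0.0875  0.0489]
head [ 0.4687 -0.105   0.0593]
pin [0.5343 0.0987 0.0563]
press [ 0.5094 -0.25    0.0843]
```

View pics/crops.png

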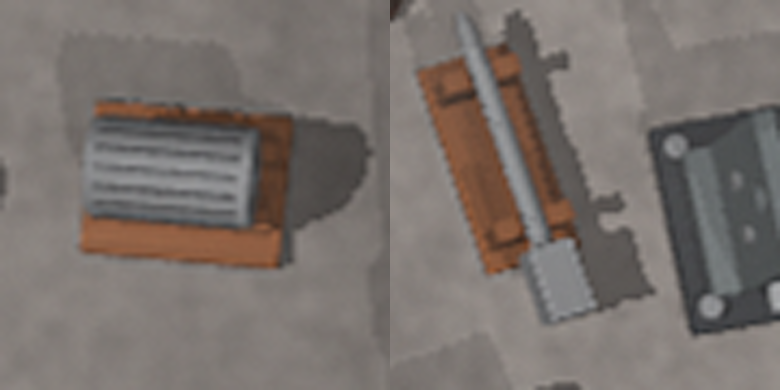

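View pics/press.png

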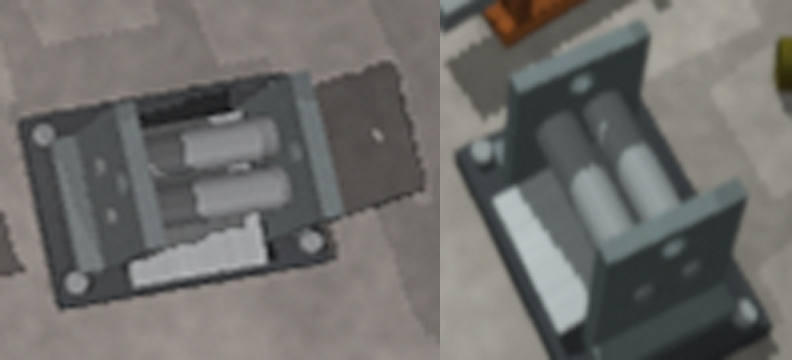

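The left crop shows the steel roller with dark lengthwise lines on its chock. The right crop shows the slender axle with the square head. Both match the description. Now I fit their poses.

Run:
```python
from h import *
for n in("top","side"):
    P=cloud(load(n+"0")); print(n)
    S=box(P,.3,.75,-.2,.35,-.01,.01); print(" slab z",np.median(S[:,2]).round(4),S[:,2].std().round(4))
    Q=box(P,.35,.7,-.45,-.15,.122,.14); print(" cheeks",len(Q),rect(Q),np.median(Q[:,2]))
    c=Q[:,:2].mean(0); 
    from scipy.cluster.vq import kmeans2
    _,l=kmeans2(Q[:,1],np.array([Q[:,1].min(),Q[:,1].max()]),minit='matrix')
    for k in(0,1): print("   ",(l==k).sum(),rect(Q[l==k]),Q[l==k].mean(0).round(4))
    Q=box(P,.45,.65,.17,.34,.035,.09); print(" roller",len(Q),rect(Q),Q.max(0).round(4), Q.mean(0).round(4))
    Q=box(P,.40,.70,-.16,-.01,.03,.08); print(" axle",len(Q),rect(Q))
    H=Q[Q[:,2]>.054]; print(" head",len(H),rect(H),H.mean(0).round(4))
    # shaft line
    Sx=Q[(Q[:,0]>.50)&(Q[:,2]>.044)]
    vx=cv2.fitLine((Sx[:,:2]*1000).astype(np.float32),cv2.DIST_HUBER,0,.01,.01).ravel(); print(" shaft",len(Sx),vx.round(3),np.degrees(np.arctan2(vx[1],vx[0])))
```

```text
top
 slab z 0.0005 0.003
 cheeks 452 (array([ 520.9, -269.5]), array([ 89.8, 121.5]), 8.46) 0.1298756014405923
    230 (array([ 528.8, -322.4]), array([89.7, 14.7]), 8.06) [ 0.5287 -0.3221  0.1296]
    222 (array([ 513., -216.]), array([89.8, 13.3]), 8.7) [ 0.5121 -0.2156  0.1297]
 roller 747 (array([563.1, 263.2]), array([89.3, 54.1]), 83.24) [0.5938 0.3092 0.0776] [0.56   0.2618 0.0655]
 axle 733 (array([543.2, -70.5]), array([284.3,  80.2]), 8.79)
 head 228 (array([540.7, -86.8]), array([181.2,  30. ]), 14.24) [ 0.4893 -0.0996  0.0585]
 shaft 404 [ 9.58000e-01  2.86000e-01  5.67555e+02 -7.52720e+01] 16.632294
side
 slab z 0.0004 0.0026
 cheeks 756 (array([ 520.6, -271.2]), array([ 91.9, 121.7]), 8.96) 0.12983195979641043
    408 (array([ 529.1, -324.5]), array([91.9, 13.9]), 8.39) [ 0.5276 -0.3257  0.1294]
    348 (array([ 512.7, -218.4]), array([91.1, 14.8]), 8.96) [ 0.5117 -0.2192  0.1292]
 roller 626 (array([562.9, 260.7]), array([94.9, 54.4]), 82.86) [0.5935 0.3094 0.0773] [0.5592 0.2499 0.0619]
 axle 1042 (array([544.7, -71.5]), array([291.2,  85. ]), 8.8)
 head 263 (array([530.5, -89.7]), array([162.4,  30.9]), 17.04) [ 0.4775 -0.1065  0.0586]
 shaft 500 [ 9.56000e-01  2.92000e-01  5.65995e+02 -8.09130e+01] 16.96326
```

Request:
servo_tool(rows=[323, 231, 16, 69, 0, 323, 231, 16, 69, 0, 323, 231, 16, 69, 0, 323, 231, 16, 69, 0, 323, 231, 16, 69, 0, 323, 231, 16, 69, 0, 323, 231, 16, 69, 0, 323, 231, 16, 69, 0, 323, 231, 16, 69, 0, 323, 231, 16, 69, 0])

```text
time_s: 1.53
tool_pos: [0.4847, -0.3947, 0.2502]
tool_rot: [35.8, 89.8, 29.4]
force: [0.7, 0.8, 0.5]
grip_width: 0.0869
```

Request:
servo_tool(rows=[20, 40, 10, 0, 0, 40, 80, 20, 0, 0, 41, 110, 40, 0, 0, 41, 130, 50, 0, 0, 41, 130, 50, 0, 0])

```text
time_s: 1.95
tool_pos: [0.5242, -0.2627, 0.3035]
tool_rot: [4.3, 89.7, -2.2]
force: [1.5, 0.5, 0.7]
grip_width: 0.0869
```

```bash
cat >> h.py <<'E'
def wrist(name):
    from cell import get_obs,read_camera
    o=get_obs(); p=read_camera("wrist"); p["cam_to_world"]=tool_T(o)@p["tool_from_camera"]
    pickle.dump(p,open(name+".pkl","wb")); cv2.imwrite(f"pics/{name}.png",p["frame"]); 
    T=tool_T(o); print(o["time_s"],T[:3,3].round(4),"jaw ang",np.degrees(np.arctan2(T[1,2],T[0,2])).round(2),o["force"].round(2),o["grip_width"])
    return o,p
E
python3 - <<'E'
from h import *
o,p=wrist("w1"); print(p["tool_from_camera"].round(3))
P=cloud(p)
S=box(P,.3,.75,-.5,-.1,-.01,.01); print(" slab z",np.median(S[:,2]).round(4))
Q=box(P,.35,.7,-.45,-.15,.122,.14); print(" cheeks",len(Q),rect(Q),np.median(Q[:,2]))
from scipy.cluster.vq import kmeans2
_,l=kmeans2(Q[:,1],np.array([Q[:,1].min(),Q[:,1].max()]),minit='matrix')
for k in(0,1): print("   ",(l==k).sum(),rect(Q[l==k]),Q[l==k].mean(0).round(4))
E
```

```text
1.95 [ 0.5242 -0.2627  0.3035] jaw ang -6.45 [1.53 0.48 0.65] 0.08687743068700064
[[-0.    -0.288  0.958 -0.151]
 [ 0.001 -0.958 -0.288  0.079]
 [ 1.     0.001  0.001  0.   ]
 [ 0.     0.     0.     1.   ]]
 slab z 0.0
 cheeks 2515 (array([ 521.7, -270.8]), array([ 90.2, 120.6]), 8.63) 0.12991144428333146
    1205 (array([ 529.9, -323.8]), array([89.8, 13.2]), 8.62) [ 0.5301 -0.3227  0.1292]
    1310 (array([ 513.6, -217.3]), array([90.2, 12.3]), 8.55) [ 0.514  -0.2169  0.1298]
```

Request:
servo_tool(rows=[42, 532, -60, 0, 0, 42, 532, -60, 0, 0, 42, 532, -60, 0, 0, 42, 532, -60, 0, 0, 42, 532, -60, 0, 0, 42, 532, -60, 0, 0, 42, 532, -60, 0, 0, 42, 532, -60, 0, 0, 42, 532, -60, 0, 0, 42, 532, -60, 0, 0])

```text
time_s: 2.83
tool_pos: [0.554, 0.1426, 0.2522]
tool_rot: [-77.5, 89.9, -84.7]
force: [0.7, 0.1, 0.1]
grip_width: 0.087
```

Request:
servo_tool(rows=[10, 132, -20, 0, 0, 10, 132, -20, 0, 0, 10, 132, -20, 0, 0, 10, 132, -20, 0, 0, 10, 132, -20, 0, 0, 10, 132, -20, 0, 0, 10, 132, -20, 0, 0])

```text
time_s: 3.42
tool_pos: [0.5647, 0.2719, 0.2325]
tool_rot: [-83.4, 89.9, -90.7]
force: [-0.7, -0.4, -0.6]
grip_width: 0.0869
```

Run:
```python
from h import *
o,p=wrist("w2"); print(o["qpos"].round(1))
P=cloud(p)
Q=box(P,.45,.68,.15,.37,.04,.09); print(len(Q),rect(Q),Q.max(0).round(4)); 
T=Q[Q[:,2]>.065]; print(rect(T))
```

```text
3.4167 [0.5647 0.2719 0.2325] jaw ang -7.24 [-0.68 -0.4  -0.56] 0.08691537685472492
[  8.4  21.7 -47.1  85.4  16.1  79.9 -46.8]
4918 (array([563.7, 262.5]), array([88.5, 54.5]), 83.31) [0.5949 0.3091 0.0744]
(array([563.3, 262.5]), array([88.6, 39. ]), 81.98)
```

Request:
servo_tool(rows=[-1, -9, -30, 0.5, 0, -1, -9, -65, 0.5, 0, -1, -9, -100, 0.5, 0, -1, -9, -130, 0.5, 0, -1, -9, -150, 0.5, 0, -1, -9, -150, 0.5, 0])

```text
time_s: 3.97
tool_pos: [0.5606, 0.2612, 0.0784]
tool_rot: [-139.0, 89.5, -145.7]
force: [-0.6, -0.1, -0.6]
grip_width: 0.087
```

Run:
```python
from h import *
o,p=wrist("w3"); 
P=cloud(p)
Q=box(P,.45,.68,.15,.37,.04,.09); print(len(Q),rect(Q),Q.max(0).round(4));
```

```text
3.9667 [0.5606 0.2612 0.0784] jaw ang -6.74 [-0.55 -0.13 -0.6 ] 0.08703803478280289
14368 (array([564.3, 264.3]), array([90.6, 99.3]), 28.9) [0.6147 0.3091 0.09  ]
```

View pics/w3.png

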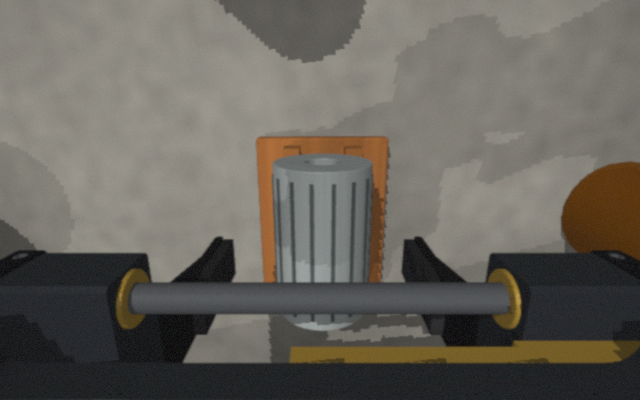

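The wrist view shows the roller (cols 273–372) centred between the fingers (235 and 403). Descending the rest and gripping.

Request:
servo_tool(rows=[1, 1, -20, 0, 0, 1, 1, -40, 0, 0, 1, 1, -40, 0, 0, 1, 1, -40, 0, 0.6, 1, 1, -40, 0, 0.6, 1, 1, -40, 0, 0.6, 1, 1, -40, 0, 0.6, 1, 1, -40, 0, 0.6, 1, 1, -40, 0, 0.6], force=50)

```text
time_s: 4.77
tool_pos: [0.5638, 0.2671, 0.0437]
tool_rot: [17.1, 89.9, 10.6]
force: [-0.4, 0.8, -0.2]
grip_width: 0.0549
```

Run:
```python
from h import *
for i in range(3): o,p=wrist("w4")
```

```text
4.7667 [0.5638 0.2671 0.0437] jaw ang -6.53 [-0.42  0.75 -0.18] 0.05494469084350445
4.8167 [0.5635 0.2672 0.0436] jaw ang -6.53 [-1.72 -0.44  2.6 ] 0.0534422976567231
4.8667 [0.5635 0.2672 0.0436] jaw ang -6.53 [-0.56 -0.43  3.41] 0.053208550653063215
```

View pics/w4.png

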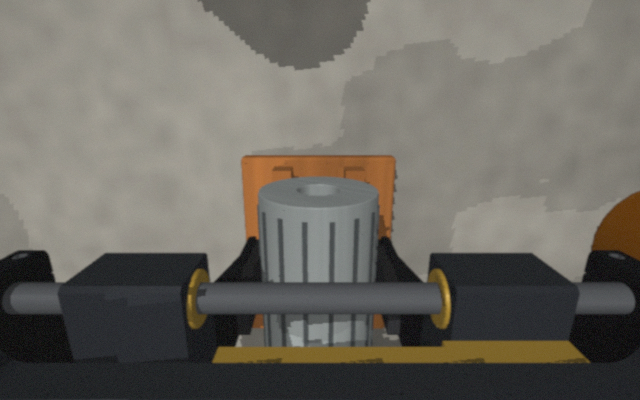

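Request:
servo_tool(rows=[0, 0, 15, 0, 0.6, 0, 0, 40, 0, 0.6, 0, 0, 80, 0, 0.6, 0, 0, 120, 0, 0.6, 0, -10, 160, 0, 0.6, 0, -40, 180, 3, 0.6, 0, -80, 190, 6, 0.6, 0, -115, 190, 10, 0.6, 0, -140, 190, 15, 0.6, 0, -155, 190, 15, 0.6])

```text
time_s: 5.75
tool_pos: [0.563, 0.1066, 0.2325]
tool_rot: [-123.4, 89.8, -115.0]
force: [0.0, 0.1, -6.1]
grip_width: 0.0535
```

Run:
```python
from h import *
from cell import *
o,p=wrist("w5")
p=read_camera("side"); cv2.imwrite("pics/s5.png",p["frame"][50:350,100:500]); print(get_obs()["grip_width"],get_obs()["tool_pos"])
```

```text
5.75 [0.563  0.1066 0.2325] jaw ang 8.39 [ 0.05  0.11 -6.11] 0.05349749513892834
0.05335416549388838 [0.56324666 0.10650505 0.23222212]
```

View pics/s5.png

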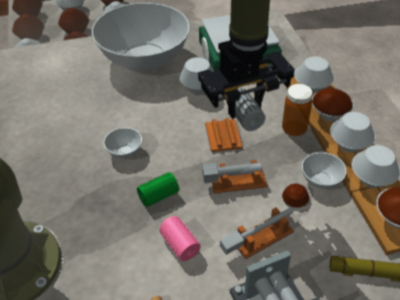

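Request:
servo_tool(rows=[-4, -40, 0, 0, 0.6, -9, -80, 0, 0, 0.6, -14, -120, 0, 0, 0.6, -19, -161, 0, 0, 0.6, -24, -202, 0, 0, 0.6, -29, -243, 0, 0, 0.6, -34, -284, 0, 0, 0.6, -38, -322, 0, 0, 0.6, -42, -352, 0, 0, 0.6, -42, -372, 0, 0, 0.6])

```text
time_s: 6.68
tool_pos: [0.5194, -0.2638, 0.2323]
tool_rot: [-172.7, 89.9, -164.5]
force: [-0.0, -1.1, -5.9]
grip_width: 0.053
```

Request:
servo_tool(rows=[0, 0, -20, 0, 0.6, 0, 0, -40, 0, 0.6, 0, 0, -40, 0, 0.6, 0, 0, -40, 0, 0.6])

```text
time_s: 7.02
tool_pos: [0.5206, -0.2584, 0.1917]
tool_rot: [130.6, 89.8, 139.1]
force: [0.3, 0.5, -5.3]
grip_width: 0.0533
```

Run:
```python
from h import *
from cell import *
o,p=wrist("w6"); P=cloud(p)
Q=box(P,.43,.6,-.40,-.15,.12,.134); print(" cheeks",len(Q),rect(Q))
f=cv2.imread("pics/w6.png")
p=read_camera("side"); pickle.dump(p,open("s6.pkl","wb")); cv2.imwrite("pics/s6.png",cv2.resize(p["frame"][200:400,280:480],(600,600)))
P=cloud(p); d=cut_out("roller",p)
for x in d: print(round(x["score"],2),x["extent"])
```

```text
7.0167 [ 0.5206 -0.2584  0.1917] jaw ang 8.56 [ 0.28  0.49 -5.26] 0.053324487905965605
 cheeks 3068 (array([ 521.8, -270.8]), array([ 90. , 120.9]), 8.7)
0.91 [281.1, 290.9, 37.0, 43.5]
0.9 [393.6, 319.2, 36.4, 48.8]
0.77 [257.5, 239.2, 45.0, 34.3]
```

View pics/s6.png

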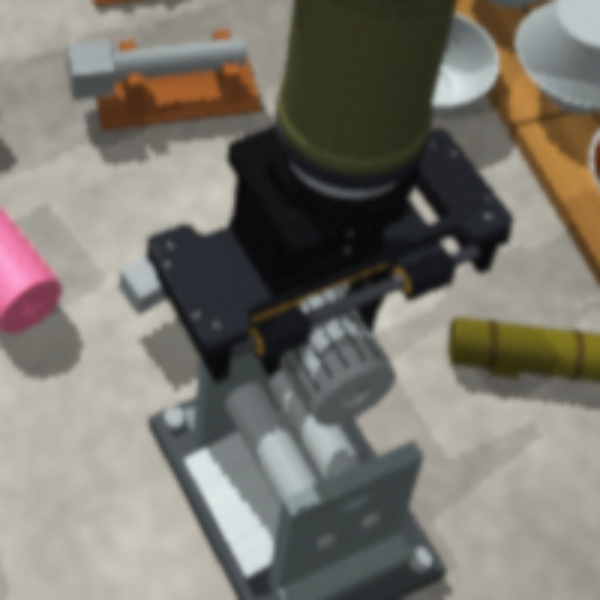

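View pics/w6.png

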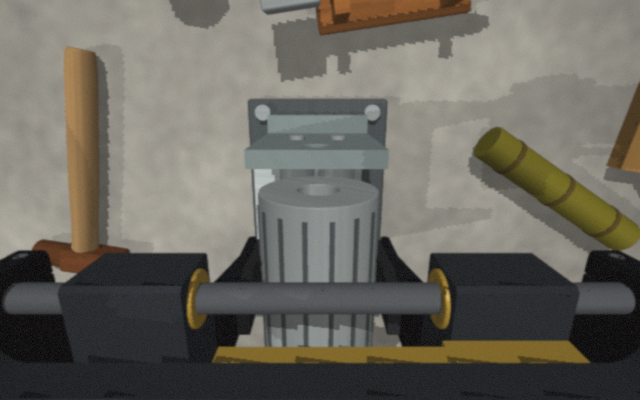

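```bash
cat >> h.py <<'E'
yw=np.radians(8.6); PC=np.array([.5216,-.2707,0]); ex=np.array([np.cos(yw),np.sin(yw),0]); ey=np.array([-np.sin(yw),np.cos(yw),0])
def toP(Q): # world -> press frame mm
    D=(Q-PC)*1000; return np.stack([D@ex,D@ey,D[...,2]],-1)
E
python3 - <<'E'
from h import *
from cell import *
o,p=wrist("w7"); d=cut_out("roller",p)
P=toP(cloud(p))
for x in d[:2]:
    m=x["pixels"]; Q=P[m]; Q=Q[np.isfinite(Q[:,0])]; print(x["score"],x["extent"],np.percentile(Q,[1,5,50,95,99],axis=0).round(1).tolist())
m=d[0]["pixels"]; Q=P[m]; Q=Q[np.isfinite(Q[:,0])&(Q[:,2]>150)]
# slices along y: x min/max, top z
for y in range(-10,60,8):
    s=Q[(Q[:,1]>y)&(Q[:,1]<y+8)]
    if len(s)>20: print(y,len(s),np.percentile(s[:,0],[1,99]).round(1),s[:,2].max().round(1),s[:,1].max().round(1))
print("TCP in press",toP(tool_T(o)[:3,3]).round(1))
E
```

```text
7.1667 [ 0.5225 -0.2594  0.1945] jaw ang 8.55 [ 0.19 -0.09 -4.26] 0.05321984095719881
0.82 [318.9, 260.0, 128.2, 170.8] [[-23.0, -19.6, 177.8], [-19.4, -12.4, 187.6], [2.9, 33.1, 218.9], [25.5, 50.3, 223.2], [29.1, 50.5, 223.8]]
-10 1553 [-19.9  25.9] 224.8 -2.0
-2 720 [-14.1  19.9] 224.4 4.2
6 109 [-23.5  29.7] 214.2 14.0
14 1265 [-23.2  29.2] 224.6 22.0
22 2064 [-23.2  29.4] 224.8 30.0
30 2157 [-23.2  29.3] 280.1 38.0
38 2359 [-22.9  29.2] 224.4 46.0
46 4078 [-21.9  27.9] 224.6 50.7
TCP in press [  2.6  11.  194.5]
```

Request:
servo_tool(rows=[-2, -7, -15, 0, 0.6, -2, -7, -30, 0, 0.6, -2, -7, -30, 0, 0.6, -2, -7, -30, 0, 0.6, -2, -7, -30, 0, 0.6, -2, -7, -30, 0, 0.6])

```text
time_s: 7.77
tool_pos: [0.5205, -0.267, 0.1645]
tool_rot: [-34.0, 89.9, -25.5]
force: [0.7, -0.2, -6.1]
grip_width: 0.0533
```

```bash
cat > rm.py <<'E'
from h import *
from cell import *
import sys
o,p=wrist(sys.argv[1]); d=cut_out("roller",p)
P=toP(cloud(p))
print([ (x["score"],x["extent"]) for x in d])
Q=P.reshape(-1,3); zc=tool_T(o)[2,3]*1000
Q=P[d[0]["pixels"]]; Q=Q[np.isfinite(Q[:,0])&(Q[:,2]>zc-25)&(Q[:,2]<zc+40)]
for y in range(14,60,8):
    s=Q[(Q[:,1]>y)&(Q[:,1]<y+8)]
    if len(s)>20: print(y,len(s),np.percentile(s[:,0],[1,99]).round(1),s[:,2].max().round(1),np.percentile(s[:,1],98).round(1))
print("TCP in press",toP(tool_T(o)[:3,3]).round(1))
C=box(cloud(p),.43,.6,-.40,-.15,.12,.134); print(" cheeks",len(C),rect(C), "press frame y rng",np.percentile(toP(C)[:,1],[1,99]).round(1),np.percentile(toP(C)[:,0],[1,99]).round(1))
E
python3 rm.py w8
```

```text
7.7667 [ 0.5205 -0.267   0.1645] jaw ang 8.5 [ 0.68 -0.19 -6.12] 0.053345736206144544
[(0.55, [318.2, 261.5, 130.5, 171.7]), (0.43, [373.4, 7.8, 99.8, 15.7])]
14 2063 [-26.4  26.2] 194.8 21.8
22 2169 [-26.4  26.1] 194.7 29.9
30 2305 [-26.4  26.1] 194.7 37.9
38 4384 [-25.1  24.7] 194.2 43.4
TCP in press [ -0.6   3.9 164.5]
 cheeks 4308 (array([ 521.5, -270.8]), array([ 90.3, 120.7]), 8.49) press frame y rng [-59.   60.1] [-44.  44.]
```

Request:
servo_tool(rows=[0, 1, -15, 0, 0.6, 0, 1, -30, 0, 0.6, 0, 1, -42, 0, 0.6, 0, 1, -50, 0, 0.6, 0, 1, -53, 0, 0.6, 0, 1, -53, 0, 0.6])

```text
time_s: 8.37
tool_pos: [0.5196, -0.2659, 0.1099]
tool_rot: [62.9, 90.0, 71.4]
force: [0.7, 1.3, -6.0]
grip_width: 0.0531
```

```bash
python3 rm.py w9
```

```text
8.3667 [ 0.5196 -0.2659  0.1099] jaw ang 8.48 [ 0.74  1.3  -6.  ] 0.053085952919578495
[(0.71, [318.6, 269.0, 125.5, 154.2])]
14 2032 [-27.1  25.6] 140.0 21.8
22 2142 [-27.1  25.6] 140.6 29.8
30 2265 [-27.   25.5] 140.0 37.8
38 3265 [-25.4  23.9] 139.7 44.5
TCP in press [ -1.2   5.  109.9]
 cheeks 14176 (array([ 519.5, -256.8]), array([90.5, 92.4]), 8.67) press frame y rng [-24.2  60.1] [-43.4  43.3]
```

Request:
servo_tool(rows=[1, -0.5, -2, 0, 0.6, 1, -0.5, -3, 0, 0.6, 1, -0.5, -3.5, 0, 0.6, 1, -0.5, -3.5, 0, 0.6])

```text
time_s: 8.8
tool_pos: [0.5212, -0.2669, 0.1088]
tool_rot: [-58.5, 89.9, -50.1]
force: [-2.6, 1.8, 5.5]
grip_width: 0.0532
```

```bash
python3 rm.py w10
```

```text
8.8 [ 0.5212 -0.2669  0.1088] jaw ang 8.46 [-2.64  1.76  5.52] 0.05321236705489555
[(0.96, [317.6, 267.3, 127.9, 158.6])]
14 2035 [-25.7  26.9] 139.0 21.8
22 2157 [-25.7  26.9] 139.0 29.8
30 2320 [-25.7  26.9] 139.1 37.9
38 3159 [-24.2  25.4] 139.1 43.3
46 73 [-20.2  10.8] 131.4 48.5
TCP in press [  0.2   3.8 108.8]
 cheeks 15466 (array([ 519.6, -257. ]), array([90.6, 93.2]), 8.81) press frame y rng [-24.7  60.1] [-43.3  43.2]
```

Contact: the vertical force went from −6 to +5.5 N. Releasing.

Request:
servo_tool(rows=[0, 0, 0, 0, 0.4, 0, 0, 0, 0, 0.3, 0, 0, 0, 0, 0, 0, 0, 0, 0, 0, 0, 0, 0, 0, 0, 0, 0, 0, 0, 0])

```text
time_s: 9.4
tool_pos: [0.5208, -0.2667, 0.1067]
tool_rot: [-32.4, 90.0, -23.9]
force: [-0.9, 0.4, -0.5]
grip_width: 0.079
```

Request:
servo_tool(rows=[0, 0, 15, 0, 0, 0, 0, 40, 0, 0, 0, 0, 80, 0, 0, 0, 0, 120, 0, 0, 0, 0, 150, 0, 0, 0, 0, 170, 0, 0, 0, 0, 170, 0, 0])

```text
time_s: 9.98
tool_pos: [0.523, -0.2672, 0.2822]
tool_rot: [-38.9, 89.5, -30.5]
force: [0.3, 0.1, 1.0]
grip_width: 0.087
```

Run:
```python
from h import *
from cell import *
o,p=wrist("w11"); P=toP(cloud(p)); Q=P.reshape(-1,3)
r=Q[(abs(Q[:,0])<32)&(abs(Q[:,1])<47.5)&(Q[:,2]>112)&(Q[:,2]<145)]
print("roller",np.percentile(r,[1,50,99],axis=0).round(1).tolist())
for y in range(-48,48,12):
    s=r[(r[:,1]>y)&(r[:,1]<y+12)]
    if len(s)>30: 
        t=s[s[:,2]>134]; print(y,len(s),np.percentile(s[:,0],[1,99]).round(1),s[:,2].max().round(1),t[:,0].mean().round(1))
C=box(cloud(p),.43,.6,-.40,-.15,.125,.132); c=toP(C); c=c[abs(c[:,1])>47]; print(np.percentile(c,[1,99],axis=0).round(1).tolist())
```

```text
9.9833 [ 0.523  -0.2672  0.2822] jaw ang 8.47 [0.28 0.11 0.95] 0.08698635536866724
roller [[-26.3, -43.9, 115.8], [0.4, 3.1, 133.7], [26.6, 43.2, 138.3]]
-48 464 [-26.2  27.1] 138.2 0.2
-36 658 [-26.1  26.8] 138.9 0.3
-24 684 [-26.6  26.5] 139.0 0.6
-12 707 [-26.3  26.4] 139.9 0.4
0 730 [-26.1  27. ] 139.6 0.3
12 766 [-26.5  26.7] 139.0 0.3
24 772 [-26.2  26.5] 139.2 0.5
36 617 [-25.9  26.3] 138.3 0.5
[[-43.8, -59.8, 126.0], [44.3, 60.1, 131.6]]
```

View pics/w11.png

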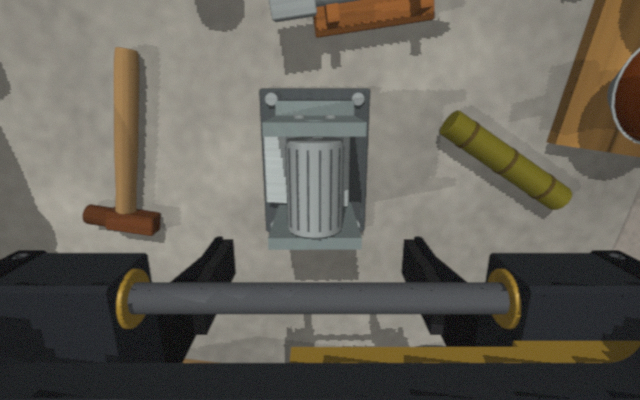

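Roller is on the lower rollers, centred at x +0.4 and y −0.4 mm with its top at 138–139 mm. Next is the axle. The jaw must turn about +98°, so that a later −98° brings the axle's tip to −y for entry through the left cheek.

Request:
servo_tool(rows=[-10, 20, 0, 98, 0, -20, 50, 0, 98, 0, -30, 80, -10, 98, 0, -40, 110, -20, 98, 0, -50, 140, -30, 98, 0, -54, 160, -50, 98, 0, -54, 160, -50, 98, 0, -54, 160, -50, 98, 0, -54, 160, -50, 98, 0, -54, 160, -50, 98, 0])

```text
time_s: 10.87
tool_pos: [0.4655, -0.1063, 0.2249]
tool_rot: [80.1, 89.9, 160.6]
force: [0.3, -0.9, -0.2]
grip_width: 0.0868
```

Request:
servo_tool(rows=[0, 0, 0, 26.5, 0, 0, 0, 0, 26.5, 0, 0, 0, 0, 26.5, 0, 0, 0, 0, 26.5, 0, 0, 0, 0, 26.5, 0, 0, 0, 0, 26.5, 0])

```text
time_s: 11.37
tool_pos: [0.4658, -0.1064, 0.2254]
tool_rot: [46.4, 89.9, 152.9]
force: [1.2, 0.4, 0.6]
grip_width: 0.0873
```

```bash
cat > ax.py <<'E'
from h import *
from cell import *
import sys
o,p=wrist(sys.argv[1]); print(o["qpos"].round(1)); P=cloud(p)
Q=box(P,.40,.70,-.16,.02,.035,.075); 
H=Q[(Q[:,2]>.0535)&(Q[:,0]<.53)]; print(" head",len(H),rect(H),np.median(H[:,2]).round(4))
S=Q[(Q[:,0]>.50)&(Q[:,2]>.0455)]
if len(S)>10:
  v=cv2.fitLine((S[:,:2]*1000).astype(np.float32),cv2.DIST_HUBER,0,.01,.01).ravel(); print(" shaft",len(S),v.round(3),np.degrees(np.arctan2(v[1],v[0])), "S z max",S[:,2].max())
d=cut_out("axle",p); print([(x["score"],x["extent"]) for x in d])
E
python3 ax.py w12
```

```text
11.3667 [ 0.4658 -0.1064  0.2254] jaw ang 106.44 [1.18 0.36 0.58] 0.08728198553740706
[ 52.9  -1.1 -42.2 106.   -0.8  74.9 117.4]
 head 1332 (array([ 474.5, -105.4]), array([45. , 28.3]), 15.73) 0.0588
 shaft 1470 [ 9.59000e-01  2.84000e-01  5.52527e+02 -8.08100e+01] 16.50434 S z max 0.05388360835778211
[(0.98, [317.8, 250.3, 30.4, 174.1])]
```

View pics/w12.png

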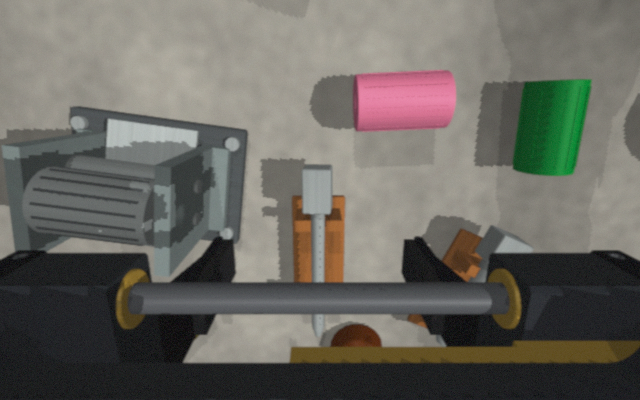

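The image shows the axle's head at (317,190) and its shaft running down to (318,320), centred between the fingers (235–403). The thick pin is off to the right at (490,250). Descending to it.

Request:
servo_tool(rows=[14, 2.5, -30, 0.4, 0, 14, 2.5, -65, 0.4, 0, 14, 2.5, -100, 0.4, 0, 14, 2.5, -120, 0.4, 0, 14, 2.5, -120, 0.4, 0, 14, 2.5, -120, 0.4, 0, 14, 2.5, -120, 0.4, 0])

```text
time_s: 12.05
tool_pos: [0.4816, -0.1042, 0.108]
tool_rot: [-117.5, 89.9, -10.5]
force: [0.3, 0.1, 0.8]
grip_width: 0.0869
```

```bash
python3 ax.py w13
```

```text
12.05 [ 0.4816 -0.1042  0.108 ] jaw ang 106.96 [0.34 0.14 0.79] 0.08689318474140914
[ 50.2   8.5 -43.5 112.5   6.7  61.3 110.7]
 head 3104 (array([ 474.6, -105.7]), array([45. , 28.4]), 16.49) 0.0588
 shaft 2035 [ 9.5500e-01  2.9500e-01  5.3274e+02 -8.7385e+01] 17.162462 S z max 0.05351220066027643
[(0.63, [322.5, 262.3, 47.6, 179.8])]
```

View pics/w13.png

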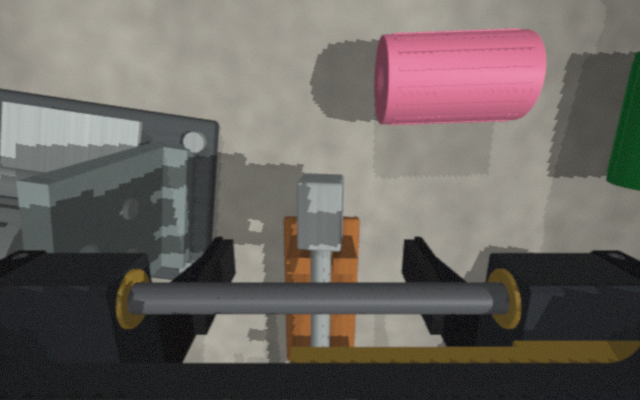

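Request:
servo_tool(rows=[-1.5, 0, -25, 0, 0, -1.5, 0, -48, 0, 0, -1.5, 0, -62, 0, 0, -1.5, 0, -70, 0, 0, -1.5, 0, -70, 0, 0, -1.5, 0, -70, 0, 0, -1.5, 0, -70, 0, 0])

```text
time_s: 12.73
tool_pos: [0.4802, -0.1043, 0.038]
tool_rot: [-125.9, 89.9, -19.0]
force: [0.7, -0.1, -0.0]
grip_width: 0.0871
```

```bash
python3 ax.py w14
```

```text
12.7333 [ 0.4802 -0.1043  0.038 ] jaw ang 106.98 [ 0.67 -0.08 -0.05] 0.08707498372229326
[ 47.8  14.6 -42.2 116.1  12.2  53.4 106.3]
 head 5876 (array([ 474.2, -105. ]), array([ 45.5, 111.7]), 17.53) 0.059
 shaft 2314 [ 2.29000e-01 -9.73000e-01  5.09682e+02 -9.39410e+01] -76.738464 S z max 0.07488769456956668
[(0.8, [321.7, 279.5, 67.4, 142.4])]
```

View pics/w14.png

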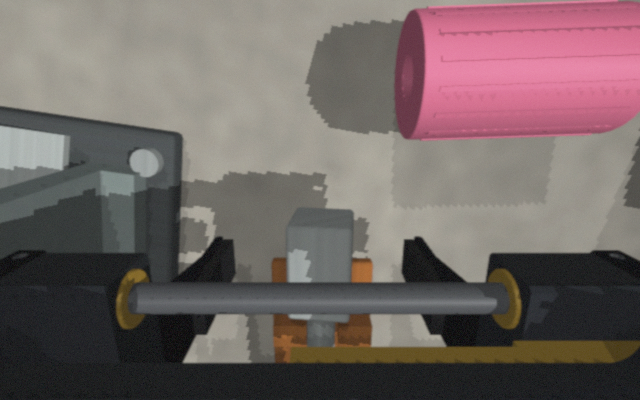

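Head (cols 288–352) is centred between the fingers. Closing with 60 N.

Request:
servo_tool(rows=[0, 0, 0, 0, 0.5, 0, 0, 0, 0, 0.9, 0, 0, 0, 0, 0.9, 0, 0, 0, 0, 0.9, 0, 0, 0, 0, 0.9, 0, 0, 0, 0, 0.9, 0, 0, 0, 0, 0.9, 0, 0, 0, 0, 0.9], force=60)

```text
time_s: 13.5
tool_pos: [0.4789, -0.104, 0.0365]
tool_rot: [10.4, 90.0, 117.4]
force: [0.5, -0.8, -0.1]
grip_width: 0.0415
```

Request:
servo_tool(rows=[0, 0, 5, 0, 0.9, 0, 0, 15, 0, 0.9, 0, 0, 30, 0, 0.9, 0, 0, 60, 0, 0.9, 0, 0, 95, 0, 0.9, 0, 0, 130, 0, 0.9, 0, 0, 160, 0, 0.9, 0, 0, 160, 0, 0.9, 0, 0, 160, 0, 0.9])

```text
time_s: 14.25
tool_pos: [0.4799, -0.1042, 0.1986]
tool_rot: [-139.9, 89.8, -32.9]
force: [-0.4, 0.7, -3.6]
grip_width: 0.0276
```

Run:
```python
from h import *
from cell import *
o,p=wrist("w15")
p=read_camera("side"); pickle.dump(p,open("s15.pkl","wb")); cv2.imwrite("pics/s15.png",cv2.resize(p["frame"][120:320,250:490],(720,600)))
for x in cut_out("axle",p): print(x["score"],x["extent"])
p=read_camera("top"); pickle.dump(p,open("t15.pkl","wb"))
for x in cut_out("axle",p): print(x["score"],x["extent"])
cv2.imwrite("pics/t15.png",cv2.resize(p["frame"][120:270,300:500],(800,600)))
```

```text
14.25 [ 0.4799 -0.1042  0.1986] jaw ang 106.99 [-0.36  0.7  -3.61] 0.027630161419263066
0.95 [360.4, 236.9, 83.8, 45.8]
0.71 [260.8, 372.9, 22.8, 52.9]
0.72 [394.7, 173.8, 21.0, 47.3]
```

View pics/s15.png

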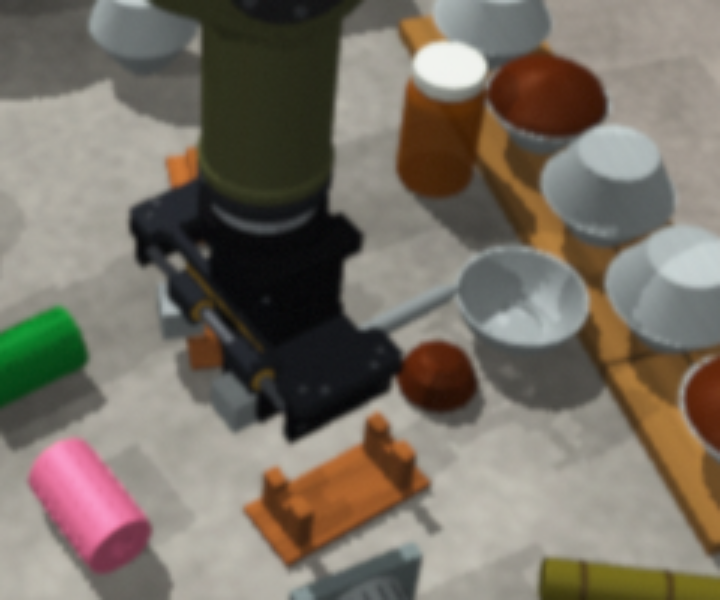

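View pics/t15.png

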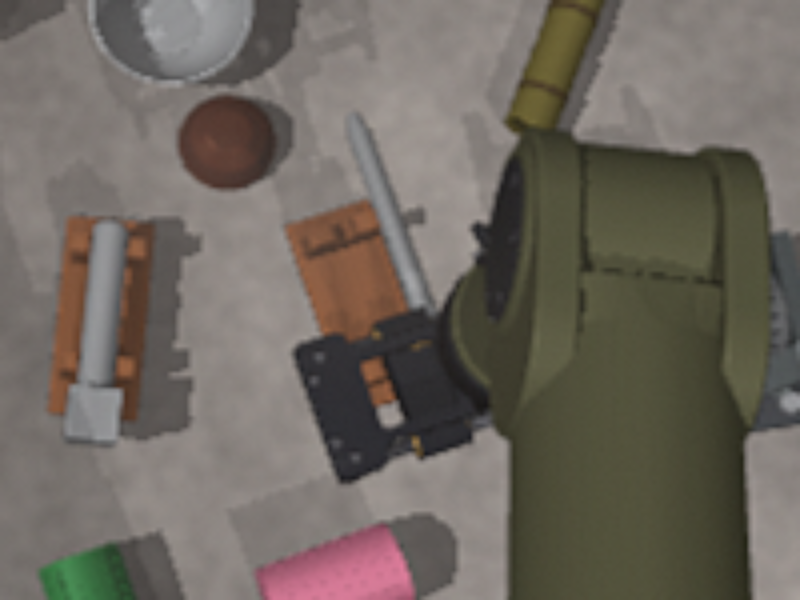

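```bash
cat >> h.py <<'E'
def shaft(p,o,smin,smax,rad=16,wz=.03):
    """fit shaft line near expected axle; axle dir = tool -y?  returns fit of surface points"""
    T=tool_T(o); P=cloud(p).reshape(-1,3); P=P[np.isfinite(P[:,0])]
    L=(P-T[:3,3])@T[:3,:3]*1000  # tool frame: x down,y,z jaw
    a=-L[:,1]; b=L[:,2]; h=-L[:,0]-8+16 # a along axle to tip
    h=-L[:,0]-8  # height above grasp point
    m=(a>smin)&(a<smax)&(abs(b)<rad)&(abs(h)<wz*1000)
    return a[m],b[m],h[m]
def shaftrep(p,o,lo=15,hi=170,step=15,rad=16):
    for s in np.arange(lo,hi,step):
        a,b,h=shaft(p,o,s,s+step,rad)
        if len(a)>5: print("  a",s,"n",len(a),"b %.1f..%.1f"%tuple(np.percentile(b,[3,97])),"h top %.1f med %.1f"%(np.percentile(h,97),np.median(h)))
E
python3 - <<'E'
from h import *
from cell import *
o=get_obs()
print("tool y",tool_T(o)[:3,1].round(2))
for n in("s15","t15"): print(n); shaftrep(load(n),o)
E
```

```text
tool y [-0.96 -0.29  0.  ]
s15
  a 90 n 25 b -7.7..3.2 h top -3.7 med -6.8
  a 105 n 44 b -7.9..2.8 h top -5.0 med -7.5
  a 120 n 44 b -9.1..2.2 h top -3.8 med -7.3
  a 135 n 42 b -9.1..1.8 h top -4.0 med -7.9
  a 150 n 35 b -8.1..2.4 h top -5.1 med -8.1
t15
  a 45 n 36 b -5.6..7.6 h top -5.7 med -8.5
  a 60 n 40 b -5.0..7.1 h top -4.3 med -9.1
  a 75 n 38 b -5.0..6.8 h top -4.5 med -9.5
  a 90 n 39 b -5.5..7.6 h top -5.3 med -10.0
  a 105 n 37 b -4.2..7.5 h top -4.6 med -9.1
  a 120 n 39 b -5.4..7.4 h top -4.8 med -9.9
  a 135 n 34 b -3.9..7.6 h top -4.1 med -8.4
  a 150 n 36 b -5.4..6.8 h top -5.2 med -9.6
```

Run:
```python
from h import *
from cell import *
o=get_obs()
shaftrep(load("w15"),o,-50,170,10,rad=18)
```

```text
a -30 n 1484 b -13.9..11.7 h top 3.6 med -2.2
  a -20 n 1244 b -14.1..12.0 h top 4.1 med 2.9
  a -10 n 2082 b -17.4..17.5 h top 24.9 med 3.2
  a 0 n 784 b -14.8..12.8 h top 25.2 med 3.0
  a 10 n 16 b -14.8..12.9 h top 29.6 med 25.7
  a 20 n 26 b -4.2..1.9 h top -3.1 med -4.0
  a 30 n 398 b -7.1..5.0 h top -3.3 med -4.8
  a 40 n 400 b -7.8..5.7 h top -3.3 med -4.9
  a 50 n 31 b -7.9..5.8 h top -5.7 med -8.0
```

View pics/w15.png

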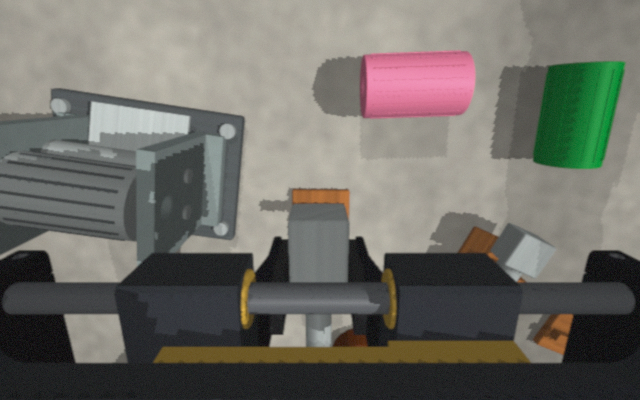

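Axle held level, gripped 11 mm above its centre line because the fingers were still closing when the lift began, so the axle centre is at TCP z − 3 mm. Swinging it in line with the press on the left-cheek side.

Request:
servo_tool(rows=[2, 10, 0, -98.4, 0.9, 4, 20, 0, -98.4, 0.9, 6, 40, 0, -98.4, 0.9, 6, 60, 0, -98.4, 0.9, 6, 73, 0, -98.4, 0.9, 6, 73, 0, -98.4, 0.9, 6, 73, 0, -98.4, 0.9, 6, 73, 0, -98.4, 0.9, 6, 73, 0, -98.4, 0.9, 6, 73, 0, -98.4, 0.9])

```text
time_s: 15.33
tool_pos: [0.4842, -0.0307, 0.1953]
tool_rot: [115.6, 89.9, 150.7]
force: [0.6, 0.3, -1.9]
grip_width: 0.0279
```

Run:
```python
from h import *
from cell import *
o=get_obs(); T=tool_T(o); print(o["time_s"],toP(T[:3,3]).round(1),np.degrees(np.arctan2(T[1,2],T[0,2])),o["qpos"].round(1),o["force"],o["grip_width"])
```

```text
15.3333 [ -1.1 242.9 195.3] 35.03391827537885 [ 46.5   1.8 -46.2 107.4   1.3  71.5  34.9] [ 0.55197433  0.29334248 -1.90244316] 0.02790021619270642
```

Request:
servo_tool(rows=[1, 0, -10, -26.4, 0.9, 1, 0, -25, -26.4, 0.9, 1, 0, -45, -26.4, 0.9, 1, 0, -65, -26.4, 0.9, 1, 0, -75, -26.4, 0.9, 1, 0, -82, -26.4, 0.9, 1, 0, -82, -26.4, 0.9, 1, 0, -82, -26.4, 0.9])

```text
time_s: 16.0
tool_pos: [0.4861, -0.0308, 0.1147]
tool_rot: [82.1, 90.0, 91.1]
force: [1.6, -0.3, -3.2]
grip_width: 0.0275
```

```bash
cat > v.py <<'E'
from h import *
from cell import *
import sys
n=sys.argv[1]
o,p=wrist("w"+n); T=tool_T(o)
print("TCP press",toP(T[:3,3]).round(1))
if len(sys.argv)>2:
  shaftrep(p,o,-30,60,10,rad=18)
for c in("side","top"):
  p=read_camera(c); pickle.dump(p,open(c[0]+n+".pkl","wb"))
  a=np.array([60,-30.]) 
  if c=="side": cv2.imwrite("pics/s"+n+".png",cv2.resize(p["frame"][180:400,280:500],(600,600)))
  else: cv2.imwrite("pics/t"+n+".png",cv2.resize(p["frame"][150:270,340:500],(800,600)))
  if len(sys.argv)>2: print(c);shaftrep(p,o,15,180,15)
E
python3 v.py 16 1
```

```text
16.0 [ 0.4861 -0.0308  0.1147] jaw ang 9.07 [ 1.55 -0.3  -3.17] 0.027509616419375563
TCP press [  0.8 242.5 114.7]
  a -30 n 1720 b -12.4..13.3 h top 0.1 med -3.2
  a -20 n 1252 b -13.0..13.5 h top 0.5 med -0.7
  a -10 n 2042 b -17.4..17.3 h top 21.1 med -0.4
  a 0 n 778 b -17.1..16.4 h top 29.9 med -0.4
  a 20 n 80 b -4.7..5.5 h top -7.2 med -8.3
  a 30 n 419 b -6.0..6.9 h top -7.3 med -8.9
  a 40 n 343 b -6.1..7.4 h top -7.4 med -9.1
  a 50 n 10 b -6.2..7.5 h top -11.9 med -14.5
side
  a 15 n 105 b -13.4..11.8 h top 2.3 med -7.5
  a 30 n 39 b -6.5..5.1 h top -4.7 med -8.5
  a 45 n 40 b -6.7..5.5 h top -5.3 med -8.3
  a 60 n 40 b -6.7..6.0 h top -5.7 med -8.9
  a 75 n 45 b -6.7..6.4 h top -4.6 med -9.2
  a 90 n 41 b -6.3..4.7 h top -5.5 med -9.0
  a 105 n 47 b -7.3..5.4 h top -4.9 med -8.6
  a 120 n 43 b -6.7..5.1 h top -6.1 med -8.4
  a 135 n 48 b -6.7..5.9 h top -4.9 med -8.3
  a 150 n 48 b -6.5..5.0 h top -4.9 med -9.2
  a 165 n 15 b -3.5..2.4 h top -8.3 med -11.4
top
  a 135 n 16 b -5.8..5.9 h top -4.2 med -7.0
  a 150 n 28 b -5.9..6.3 h top -3.9 med -8.2
```

View pics/s16.png

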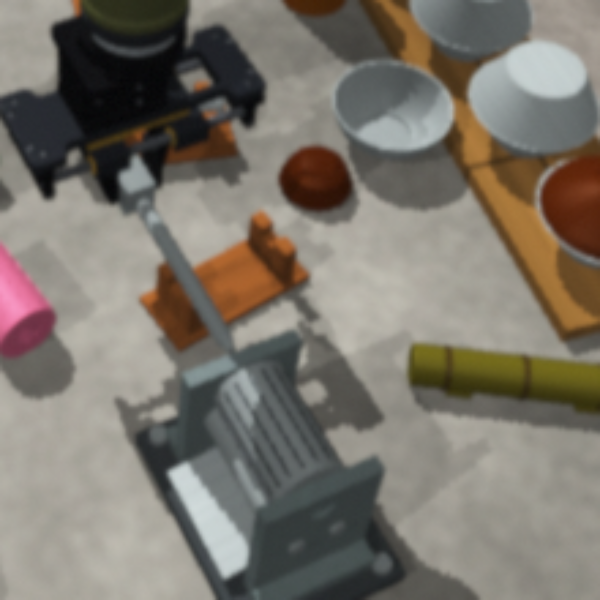

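View pics/t16.png

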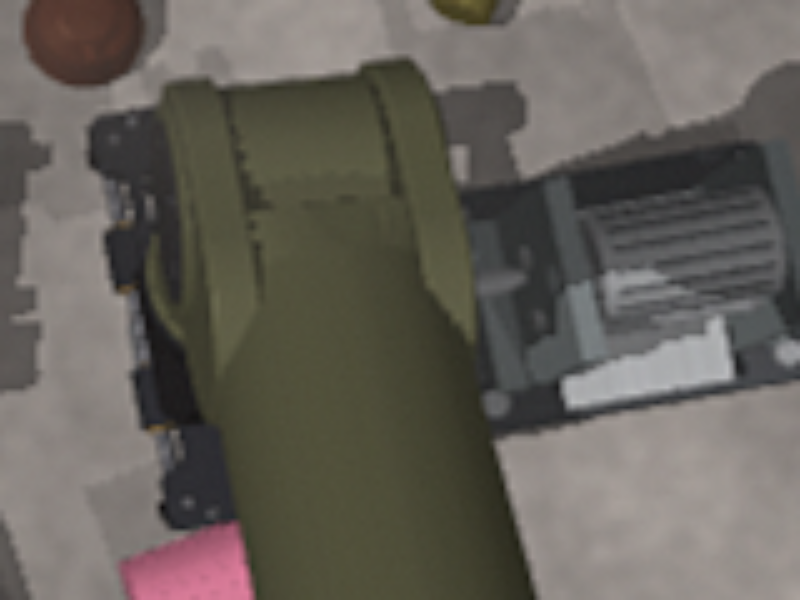

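View pics/w16.png

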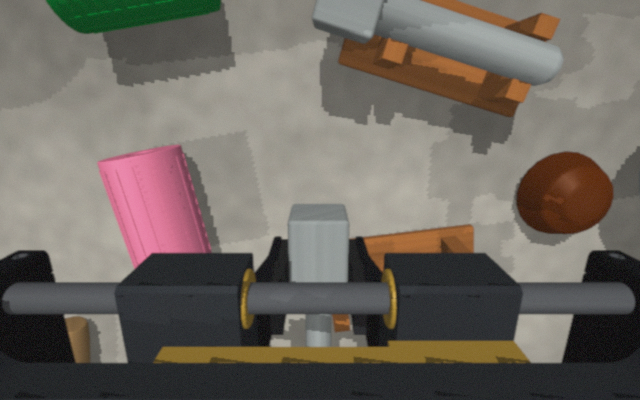

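```bash
python3 v.py 17 1
```

```text
16.15 [ 0.4869 -0.0311  0.1156] jaw ang 9.01 [-0.45  0.07 -2.39] 0.02737950566314232
TCP press [  1.5 242.1 115.6]
  a -30 n 1727 b -12.4..13.3 h top 0.2 med -3.2
  a -20 n 1247 b -13.1..13.4 h top 0.7 med -0.7
  a -10 n 2046 b -17.3..17.3 h top 21.0 med -0.4
  a 0 n 761 b -16.7..17.1 h top 29.9 med -0.4
  a 10 n 9 b -17.3..17.5 h top 29.6 med 28.6
  a 20 n 94 b -4.8..6.0 h top -7.1 med -8.3
  a 30 n 421 b -6.0..6.9 h top -7.3 med -9.0
  a 40 n 330 b -6.1..7.4 h top -7.4 med -9.2
  a 50 n 9 b -6.2..7.5 h top -12.2 med -14.1
side
  a 15 n 108 b -13.8..11.6 h top 1.3 med -8.3
  a 30 n 38 b -7.6..4.1 h top -6.2 med -8.4
  a 45 n 39 b -7.0..4.8 h top -6.4 med -9.3
  a 60 n 43 b -7.0..5.5 h top -5.3 med -10.0
  a 75 n 41 b -7.5..4.4 h top -5.4 med -8.5
  a 90 n 44 b -7.1..5.2 h top -5.8 med -8.6
  a 105 n 45 b -7.2..4.5 h top -4.8 med -9.1
  a 120 n 47 b -7.7..4.9 h top -6.3 med -8.9
  a 135 n 44 b -7.0..5.3 h top -5.7 med -9.3
  a 150 n 52 b -7.4..4.8 h top -6.7 med -9.5
  a 165 n 11 b -4.1..2.1 h top -9.8 med -13.9
top
  a 135 n 18 b -6.3..5.0 h top -3.6 med -8.8
  a 150 n 27 b -6.5..6.1 h top -5.4 med -10.5
  a 165 n 6 b -12.2..1.9 h top 1.9 med -12.8
```

Request:
servo_tool(rows=[-1, 0, 0, -0.4, 0.9, -0.5, -5, 0, -0.4, 0.9, 0.5, -12, 0, -0.4, 0.9, 1.8, -20, 0, -0.4, 0.9, 1.8, -20, 0, -0.4, 0.9, 1.8, -20, 0, -0.4, 0.9])

```text
time_s: 16.8
tool_pos: [0.4878, -0.052, 0.1144]
tool_rot: [98.0, 90.0, 106.5]
force: [0.2, -0.5, -3.4]
grip_width: 0.0277
```

```bash
python3 v.py 18
```

```text
16.8 [ 0.4878 -0.052   0.1144] jaw ang 8.45 [ 0.23 -0.52 -3.44] 0.027650197725046205
TCP press [ -0.7 221.3 114.4]
```

View pics/t18.png

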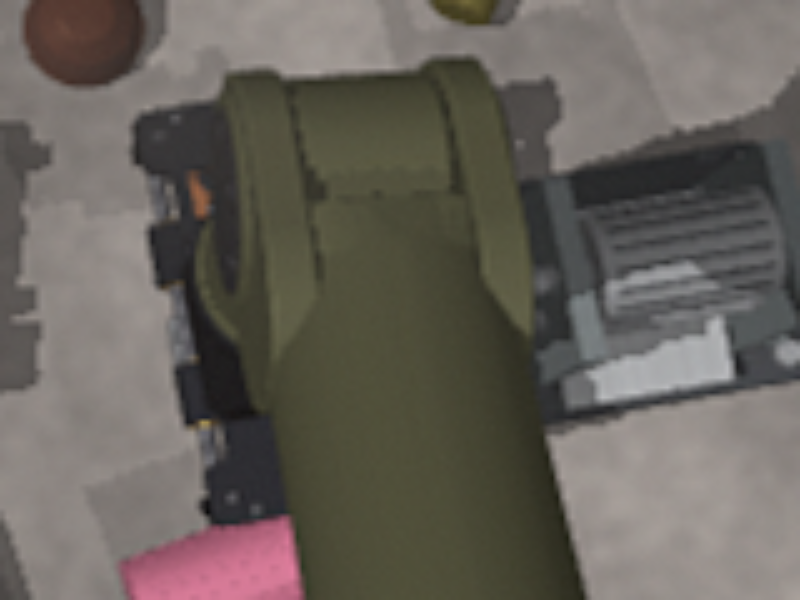

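View pics/s18.png

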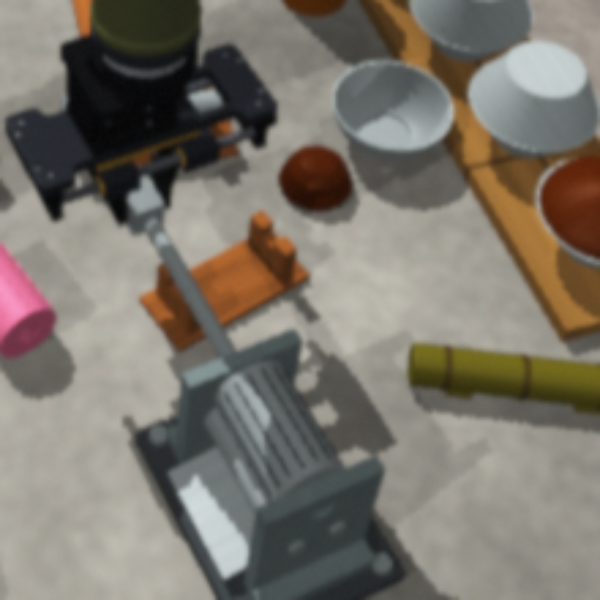

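Request:
servo_tool(rows=[1.5, -3, 1.5, 0.1, 0.9, 2.5, -9, 1.5, 0.1, 0.9, 3.2, -15, 1.5, 0.1, 0.9, 4, -20, 1.5, 0.1, 0.9, 4, -20, 1.5, 0.1, 0.9, 4, -20, 1.5, 0.1, 0.9])

```text
time_s: 17.45
tool_pos: [0.4917, -0.0716, 0.1159]
tool_rot: [105.5, 90.0, 114.1]
force: [0.2, 0.3, -3.1]
grip_width: 0.0274
```

```bash
python3 v.py 19 1
```

```text
17.45 [ 0.4917 -0.0716  0.1159] jaw ang 8.6 [ 0.21  0.33 -3.1 ] 0.0273924366843298
TCP press [2.000e-01 2.014e+02 1.159e+02]
  a -30 n 1721 b -12.4..13.3 h top 0.1 med -3.2
  a -20 n 1254 b -13.0..13.5 h top 0.5 med -0.7
  a -10 n 2032 b -17.3..17.3 h top 21.0 med -0.5
  a 0 n 778 b -17.0..16.9 h top 29.9 med -0.3
  a 20 n 81 b -4.3..5.3 h top -7.4 med -8.5
  a 30 n 422 b -6.0..7.2 h top -7.2 med -8.9
  a 40 n 344 b -6.1..7.4 h top -7.4 med -9.0
  a 50 n 7 b -6.2..7.5 h top -12.5 med -13.4
side
  a 15 n 112 b -14.4..11.9 h top 0.9 med -8.2
  a 30 n 37 b -6.7..4.8 h top -6.3 med -9.4
  a 45 n 45 b -7.0..5.1 h top -6.1 med -9.7
  a 60 n 43 b -7.2..5.9 h top -5.6 med -9.3
  a 75 n 49 b -6.4..5.6 h top -5.6 med -9.3
  a 90 n 45 b -7.3..5.8 h top -6.1 med -9.3
  a 105 n 48 b -7.0..5.6 h top -6.4 med -9.0
  a 120 n 45 b -6.9..5.5 h top -5.4 med -8.7
  a 135 n 64 b -15.1..14.0 h top 8.8 med 6.4
  a 150 n 98 b -15.5..14.6 h top 14.6 med 8.1
  a 165 n 118 b -14.7..14.0 h top 15.2 med 11.9
top
  a 150 n 66 b -15.0..13.6 h top 15.9 med 9.7
  a 165 n 83 b -14.4..14.7 h top 16.9 med 11.3
```

Request:
servo_tool(rows=[1, -6.5, 0, 0, 0.9, 2, -13, 0, 0, 0.9, 3, -20, 0, 0, 0.9, 4, -26.5, 0, 0, 0.9, 5, -33, 0, 0, 0.9, 6, -39.5, 0, 0, 0.9, 6, -39.5, 0, 0, 0.9])

```text
time_s: 18.18
tool_pos: [0.4979, -0.1127, 0.116]
tool_rot: [-78.4, 90.0, -69.9]
force: [-0.1, -0.6, -3.4]
grip_width: 0.0276
```

```bash
cat > q.py <<'E'
from h import *
from cell import *
o=get_obs(); T=tool_T(o); print(o["time_s"],toP(T[:3,3]).round(1),"jaw",np.degrees(np.arctan2(T[1,2],T[0,2])).round(2),"F",o["force"].round(1),"M",o["wrist_torque"].round(2),o["grip_width"].round(4))
E
python3 q.py
```

```text
Traceback (most recent call last):
  File "q.py", line 3, in <module>
    o=get_obs(); T=tool_T(o); print(o["time_s"],toP(T[:3,3]).round(1),"jaw",np.degrees(np.arctan2(T[1,2],T[0,2])).round(2),"F",o["force"].round(1),"M",o["wrist_torque"].round(2),o["grip_width"].round(4))
                                                                                                                                                                                  ^^^^^^^^^^^^^^^^^^^^^
AttributeError: 'float' object has no attribute 'round'
```

```bash
sed -i 's/o\["grip_width"\].round(4)/round(o["grip_width"],4)/' q.py; python3 q.py
```

```text
18.1833 [  0.2 159.8 116. ] jaw 8.53 F [-0.1 -0.6 -3.4] M [ 0.07 -0.05  0.01] 0.0276
```

Request:
servo_tool(rows=[1, -6.5, 0, 0, 0.9, 2, -13, 0, 0, 0.9, 3, -20, 0, 0, 0.9, 4, -26.5, 0, 0, 0.9, 5, -33, 0, 0, 0.9, 6, -39.5, 0, 0, 0.9, 6, -39.5, 0, 0, 0.9])

```text
time_s: 18.77
tool_pos: [0.5038, -0.1521, 0.116]
tool_rot: [-80.4, 90.0, -71.9]
force: [-0.7, -0.5, -2.2]
grip_width: 0.0274
```

```bash
python3 q.py
```

```text
18.7667 [  0.2 119.9 116. ] jaw 8.54 F [-0.7 -0.5 -2.2] M [ 0.04 -0.12 -0.02] 0.0274
```

Request:
servo_tool(rows=[0.6, -4, 0, 0, 0.9, 1.2, -8, 0, 0, 0.9, 1.8, -12, 0, 0, 0.9, 2.4, -16, 0, 0, 0.9, 3, -20, 0, 0, 0.9, 3, -20, 0, 0, 0.9])

```text
time_s: 19.27
tool_pos: [0.5068, -0.1712, 0.116]
tool_rot: [-81.3, 90.0, -72.7]
force: [1.0, 0.1, -3.3]
grip_width: 0.0276
```

```bash
python3 q.py; python3 v.py 20 1
```

```text
19.2667 [  0.2 100.6 116. ] jaw 8.6 F [ 1.   0.1 -3.3] M [ 0.07 -0.1   0.03] 0.0276
19.2667 [ 0.5068 -0.1712  0.116 ] jaw ang 8.6 [ 1.05  0.08 -3.27] 0.0276135626516409
TCP press [  0.2 100.6 116. ]
  a -30 n 1718 b -12.4..13.3 h top 0.1 med -3.1
  a -20 n 1254 b -13.0..13.4 h top 0.5 med -0.7
  a -10 n 2046 b -17.3..17.4 h top 21.0 med -0.4
  a 0 n 782 b -17.1..16.7 h top 29.9 med -0.3
  a 10 n 8 b -17.4..16.9 h top 29.6 med 29.2
  a 20 n 93 b -4.9..5.5 h top -7.0 med -8.3
  a 30 n 544 b -15.8..16.3 h top -1.5 med -8.8
  a 40 n 1580 b -17.1..17.2 h top -0.6 med -9.9
side
  a 15 n 119 b -14.1..12.8 h top 1.1 med -8.2
  a 30 n 40 b -13.2..12.6 h top 8.9 med 5.6
  a 45 n 97 b -15.6..15.1 h top 13.1 med 6.2
  a 60 n 122 b -15.2..14.6 h top 15.7 med 11.6
  a 75 n 116 b -14.8..14.2 h top 15.1 med 11.9
  a 90 n 128 b -14.9..15.0 h top 14.7 med 11.6
  a 105 n 127 b -15.1..13.9 h top 15.3 med 11.6
  a 120 n 132 b -14.8..13.6 h top 15.7 med 11.7
  a 135 n 156 b -14.7..14.3 h top 14.5 med 9.7
  a 150 n 223 b -14.9..15.2 h top 8.3 med 2.7
  a 165 n 10 b -3.4..2.7 h top -9.9 med -12.6
top
```

View pics/s20.png

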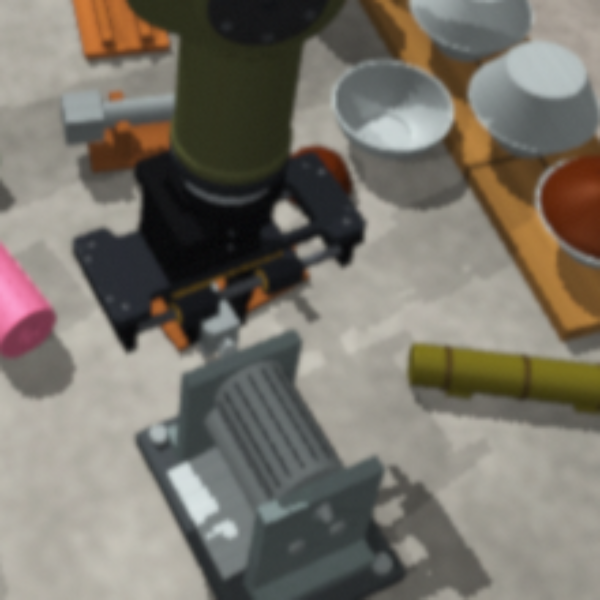

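The tip now shows in the far cheek's hole at (323,510), with no contact force. About 23 mm remain.

Request:
servo_tool(rows=[0.6, -4, 0, 0, 0.9, 1.2, -8, 0, 0, 0.9, 1.8, -12, 0, 0, 0.9, 2.4, -16, 0, 0, 0.9, 3, -20, 0, 0, 0.9, 3, -20, 0, 0, 0.9])

```text
time_s: 19.92
tool_pos: [0.5098, -0.1914, 0.116]
tool_rot: [-77.1, 90.0, -68.5]
force: [0.1, -0.3, -2.6]
grip_width: 0.0273
```

Request:
servo_tool(rows=[0.2, -1, 0, 0, 0.9, 0.3, -2, 0, 0, 0.9, 0.4, -3, 0, 0, 0.9, 0.4, -3, 0, 0, 0.9])

```text
time_s: 20.25
tool_pos: [0.5102, -0.1925, 0.116]
tool_rot: [92.4, 90.0, 101.1]
force: [-0.8, 0.5, -2.6]
grip_width: 0.0274
```

```bash
python3 q.py
```

```text
20.25 [  0.4  79.  116. ] jaw 8.69 F [-0.8  0.5 -2.6] M [ 0.35 -0.06 -0.01] 0.0274
```

Request:
servo_tool(rows=[0.2, -1, 0, 0, 0.9, 0.3, -2, 0, 0, 0.9, 0.3, -2, 0, 0, 0.9])

```text
time_s: 20.5
tool_pos: [0.5102, -0.1926, 0.116]
tool_rot: [106.1, 89.8, 114.8]
force: [-2.2, 4.7, -0.1]
grip_width: 0.0277
```

```bash
python3 q.py
```

```text
20.5 [  0.4  79.  116. ] jaw 8.75 F [-2.2  4.7 -0.1] M [ 1.29  0.33 -0.07] 0.0277
```

Run:
```python
from h import *
from cell import *
p=read_camera("side"); pickle.dump(p,open("s21.pkl","wb")); cv2.imwrite("pics/s21.png",cv2.resize(p["frame"][260:400,330:470],(600,600),interpolation=2))
P=toP(cloud(p)).reshape(-1,3); Q=P[(abs(P[:,0])<15)&(P[:,1]<-50)&(P[:,1]>-110)&(abs(P[:,2]-110)<15)]
s=Q[Q[:,1]<-63]; print(len(s),"tip min y",np.sort(s[:,1])[:5].round(1),np.percentile(s,[3,97],axis=0).round(1).tolist())
o,p=wrist("w21"); P=toP(cloud(p)).reshape(-1,3); m=(abs(P[:,0])<13)&(P[:,2]>116)&(P[:,2]<127)&(P[:,1]>50)&(P[:,1]<115); Q=P[m]; print("head top",len(Q),np.percentile(Q[:,1],[1,5,50,95,99]).round(1),np.median(Q[:,2]))
```

```text
115 tip min y [-90.7 -90.4 -90.4 -89.5 -89.4] [[-6.1, -89.4, 108.0], [5.4, -64.4, 117.1]]
20.55 [ 0.5102 -0.1926  0.116 ] jaw ang 8.75 [-1.38  4.98  1.16] 0.027893458945164634
head top 3750 [ 74.7  76.2  91.7 104.9 105.2] 123.20700573122502
```

View pics/s21.png

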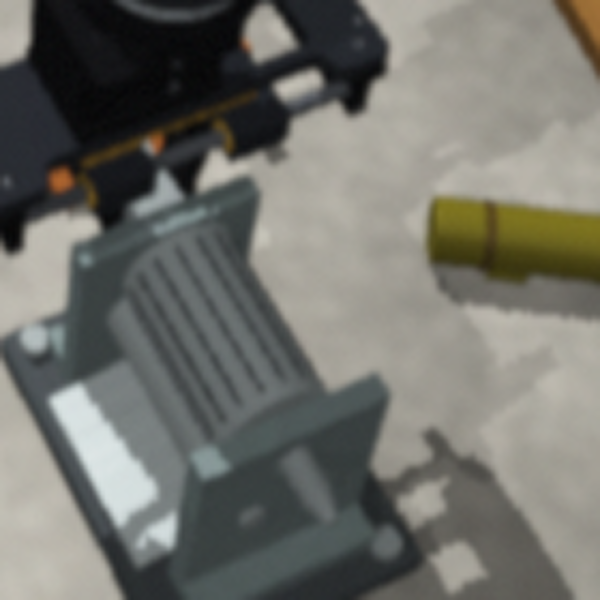

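View pics/w21.png

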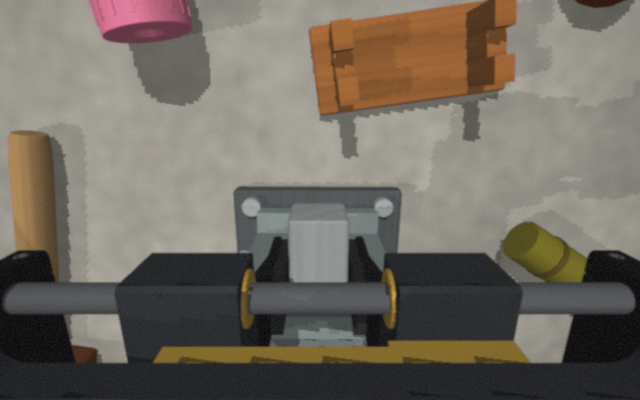

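Tip is at y −90.4 and the back of the head at +105.2, so the shoulder is at 60.2, against the cheek. I relax the push by a few mm of command, open, and lift clear.

Request:
servo_tool(rows=[-0.3, 2, 0, 0, 0.9, -0.3, 2, 0, 0, 0.5, -0.3, 2, 0, 0, 0, -0.3, 2, 0, 0, 0, -0.3, 2, 0, 0, 0, -0.3, 2, 0, 0, 0, -0.3, 2, 0, 0, 0, -0.3, 2, 0, 0, 0])

```text
time_s: 21.27
tool_pos: [0.5102, -0.1932, 0.1161]
tool_rot: [-43.2, 90.0, -34.5]
force: [-0.2, -0.3, -0.7]
grip_width: 0.0662
```

```bash
python3 q.py
```

```text
21.2667 [  0.4  78.3 116.1] jaw 8.66 F [-0.2 -0.3 -0.7] M [-0.04 -0.14 -0.01] 0.0662
```

Request:
servo_tool(rows=[0, 0, 0, 0, 0, 0, 0, 0, 0, 0, 0, 0, 15, 0, 0, 0, 0, 40, 0, 0, 0, 0, 80, 0, 0, 0, 0, 120, 0, 0, 0, 0, 150, 0, 0, 0, 0, 150, 0, 0])

```text
time_s: 21.93
tool_pos: [0.5135, -0.1937, 0.2732]
tool_rot: [-35.9, 89.3, -27.2]
force: [0.8, 0.6, -0.3]
grip_width: 0.0872
```

Request:
servo_tool(rows=[0, 40, 20, 0, 0, 0, 80, 20, 0, 0, 0, 120, 20, 0, 0, 0, 160, 20, 0, 0, 0, 200, 20, 0, 0, 0, 200, 20, 0, 0, 0, 200, 20, 0, 0, 0, 200, 20, 0, 0])

```text
time_s: 22.6
tool_pos: [0.51, 0.0063, 0.2857]
tool_rot: [-118.1, 89.9, -109.4]
force: [0.4, -0.5, 0.7]
grip_width: 0.0868
```

```bash
python3 q.py
python3 - <<'E'
from h import *
from cell import *
p=read_camera("side"); pickle.dump(p,open("s22.pkl","wb")); cv2.imwrite("pics/s22.png",cv2.resize(p["frame"][230:400,310:480],(600,600),interpolation=2)); cv2.imwrite("pics/s22f.png",p["frame"])
P=toP(cloud(p)).reshape(-1,3); Q=P[(abs(P[:,0])<15)&(P[:,1]<-63)&(P[:,1]>-110)&(abs(P[:,2]-110)<15)]
print("tip",np.sort(Q[:,1])[:5].round(1),np.percentile(Q,[3,97],axis=0).round(1).tolist())
p=read_camera("top"); P=toP(cloud(p)).reshape(-1,3)
cv2.imwrite("pics/t22.png",cv2.resize(p["frame"][150:270,340:540],(800,480)))
m=(abs(P[:,0])<18)&(P[:,2]>112)&(P[:,2]<128)&(P[:,1]>62)&(P[:,1]<120); Q=P[m]; print("head",len(Q),np.percentile(Q,[2,98],axis=0).round(1).tolist())
m=(abs(P[:,0])<30)&(P[:,2]>115)&(P[:,2]<145)&(abs(P[:,1])<47); Q=P[m]; print("roller",np.percentile(Q,[2,98],axis=0).round(1).tolist())
E
```

```text
22.6 [ 30.  275.6 285.7] jaw 8.67 F [ 0.4 -0.5  0.7] M [-0.01 -0.1  -0.  ] 0.0868
tip [-90.1 -90.  -89.8 -89.1 -88.9] [[-8.2, -89.0, 107.3], [3.8, -64.3, 116.3]]
head 216 [[-16.0, 62.9, 115.0], [11.6, 105.3, 126.1]]
roller [[-26.1, -45.6, 117.4], [24.6, 44.3, 140.1]]
```

View pics/s22.png

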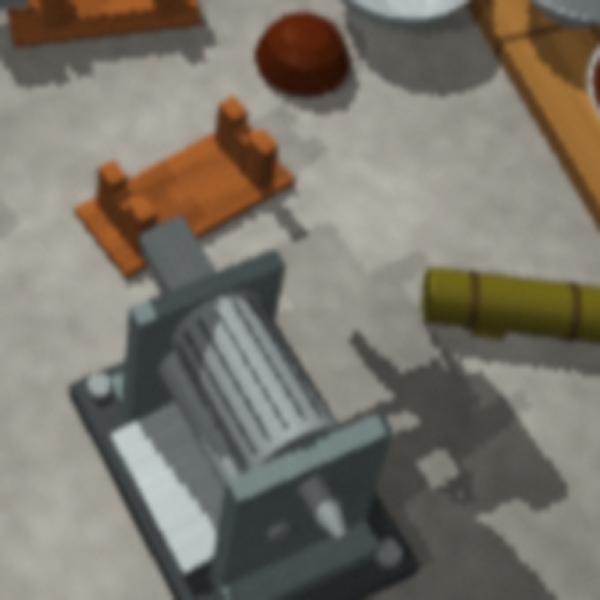

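View pics/t22.png

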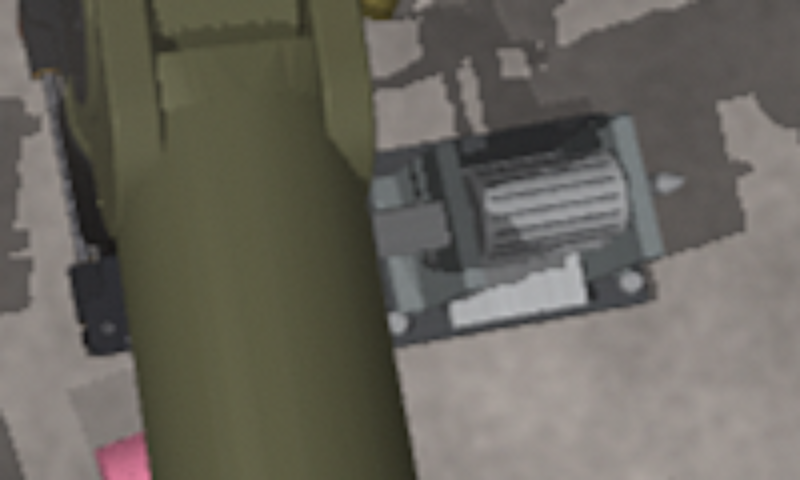

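View pics/s22f.png

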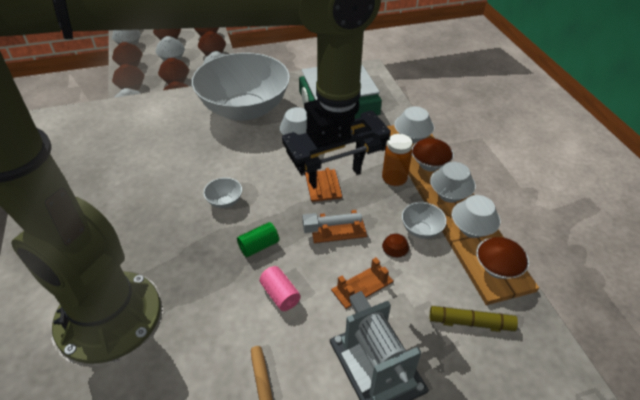

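The head sits against the left cheek at (170,265) in the side crop, and the tip stands out of the right cheek at (328,520). The roller lies between the cheeks and everything else is where it was. Handing in.

```bash
python3 -c "
from cell import *
print(sign_off())"
```

```text
the job is handed in; nothing more can be done
None
```

I put the steel roller into the press and let go of it. I then pushed the axle through the left cheek, the roller and the right cheek until its head met the left cheek, and backed the gripper off. The job was handed in at about 23 s; no verdict was reported.

**Last checks:**
- **Axle:** after release its tip was about 90 mm beyond the press centre and the back of its head at 105 mm, as expected with the shoulder on the cheek face.
- **Roller:** it lay centred on the two lower rollers between the cheeks when I let go of it, before the axle went in. Its top read 138–140 mm against 137 mm expected, which I put down to depth bias.
- **Forces:** the force readings after each move stayed below about 7 N.
- **Surroundings:** in the last pictures the gripper was well clear, and the thick pin, the green and pink look-alikes and the other things in view stood where they were.

**Off plan:**
- **Axle grip:** I began lifting the axle before the fingers had fully closed, so it was gripped about 14 mm above its centre line. I corrected for that before inserting it.
- **Camera disagreement:** the cameras differed by 1–2 mm on the axle's height and sideways position. It still went in without resistance.

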